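# Dry-fit two cleats on a board and weigh them down

## Task

Dry-fit two cleats on the reddish board: lay the long pine offcut lengthwise along the blue tape strip and the shorter pale offcut lengthwise along the white one, each centred on its strip. Only once both cleats lie in place, weigh them down: stand the black block battery upright on the long pine offcut and the grey pillow block bearing upright on the pale offcut, each centred on its cleat with its long side along the cleat. Do not knock over the glue bottle.

Things in the scene. Friction and masses are not known exactly. Their poses are not given: they have to be found in the camera images.
- pine_centre (a point): the long pine offcut, the larger and browner of the two plain rectangular wooden blocks: 45 x 115 x 19 mm high, loose, about 0.06 kg. Point at its centre; its y axis runs along its 115 mm length, x across its 45 mm width, z up
- pale_centre (a point): the pale offcut, the shorter and lighter-coloured plain rectangular wooden block: 38 x 75 x 22 mm high, loose, about 0.05 kg (the small sloping wooden wedge at the back is not it). Point at its centre; y along its 75 mm length, x across its 38 mm width, z up
- battery_centre (a point): the black block battery with two small terminals on its top: 63 x 105 x 76 mm high (case 68 mm, terminals 8 mm), loose, about 0.65 kg, standing upright. Point at its centre, 38 mm above its underside; y along its 105 mm side, x across its 63 mm width, z up
- bearing_centre (a point): the grey pillow block bearing: a rectangular dark grey block 30 x 50 x 35 mm high carrying a lighter grey lying cylinder of 24 mm diameter and 32 mm length on top, 32 x 50 x 52 mm high in all, loose, about 0.45 kg, upright. Point at its centre, 26 mm above its underside; y along its 50 mm side, x across its 32 mm width (along the cylinder), z up
- blue_mark (a point): the middle of the blue tape strip on the top face of the reddish board. The board (105 x 235 x 27 mm high, loose, about 1.2 kg) lies flat on the bench, so this point is 27 mm above the bench; the flat strip, 26 x 103 mm, runs across the board. x axis along the strip's length, y along the board's 235 mm length, z up. The two strips are 130 mm apart, each 65 mm from the board's middle
- white_mark (a point): the middle of the white tape strip on the top face of the same reddish board, 27 mm above the bench; strip 26 x 103 mm. x axis along the strip's length, y along the board's length, z up
- glue_centre (a point): the tall glue bottle, cream with a dark band and an orange nozzle, 54 mm diameter, 165 mm high, standing loose behind the board; point on its axis 80 mm above its foot, z up. To be left standing
Things that resemble listed ones, but are neither listed nor needed, are in the scene too. Leave any purple or turquoise look-alike of the part that bears pale_centre alone.

How it is judged:
By the outcome, as a careful person would: the job done as asked, in the order asked, and still so for the second after the job is handed in, with the robot touching nothing.
It also fails if it takes over 109 s, if anything falls off the work surface, if the arm or the gripper's body presses on something with over 40 N, if the wrist force passes 120 N, or if a joint passes its speed limit or range.

## Robot

A 6-joint arm with a two-finger parallel gripper is mounted at the origin on a cart in front of the work surface, level with it; the furniture and walls round the work are solid. World frame = base frame: x ahead of the robot, y to its left, z up, the work surface at z = 0. Lengths are in m, angles in rad, forces in N, time in s.
With the tool pointing down it reaches from about 0.425 to 0.95 m from the base axis. Payload 3.5 kg.
Tool frame: the origin (TCP) lies on the centre line of the jaws, within the pads' length; the fingertips stand 25 mm ahead of it and the grasp point (between the pads) lies 6 mm ahead of it (ctrl.finger_overhang is the distance from the TCP to the fingertips, in m); z points along the fingers, y is the line along which they close (so a half turn about z gives the same grasp; the last joint's range is limited). The gripper opens to 85 mm and grips with 20 to 120 N. Pads are 22 mm wide; open, the fingers measure 114 mm over their backs; the gripper's body (76 mm by 85 mm) begins 54 mm behind the grasp point. The pads swing forward as they close: fully open they stand 13 mm farther back than shut.
Start: joints at [-1.311, 0.286, 1.577, -0, 1.279, -0.15], TCP at [0.269, -0.619, 0.256] pointing down, gripper open.
Joint ranges: [-2.77, 2.77], [-0.9, 2.22], [0.21, 2.48], [-1.53, 4.67], [0.24, 2.81], [-2.84, 2.84]. Speed limits (rad/s): [2.79, 2.79, 3.14, 3.14, 3.14, 3.14].

## Interface

Orientations are given as a unit quaternion [x, y, z, w].
In Python, from plant import get_state, imaging, job, ctrl gives the robot as it stands.
- The arm moves only by the tool jog_arm, never from a script. Its argument "increments" is a list of rows, each an object of numbers: "dx", "dy", "dz": the shift along the world's x, y, z each as a share of 12 cm, from -1 to 1; "ax", "ay", "az": the turn, a rotation vector about the world's x, y, z each as a share of pi/2 rad, from -1 to 1; "gripper": the gripper command: -1 is shut, 1 is fully open, values between are in proportion. A call has 1 to 10 rows; each row is the pose to reach, as a shift and turn from the pose commanded when the call began; what a row does not reach only later rows make up. A row lasts 1/10 s, in which the tool goes at most 50 mm and 8.59 degrees, less where a joint would pass 70% of its speed; a pose out of reach is approached as far as the arm can. A call with a number of a shift or a turn outside -1 to 1 is refused whole. A call with a gripper value outside its range is refused whole. The fingers move at their own pace and stop on an object; "force" is the grip in N (left out, the last holds). Time passes only in rows, so rows that repeat a pose let the fingers close. It gives the time, the measured TCP pose, the force, the opening and the grip force at its end, in the units of the state.
- get_state(): the state, without advancing time (a new reading comes with each control period).
- imaging.read_camera(name): name is "side" or "top"; returns a dict with "frame" (420x560x3 uint8, blue, green, red), "depth" (420x560 float32, m along the optical axis (not along the pixel's ray), 0 where there is no reading), "camera_matrix" (3x3 intrinsics, pixels), "dist" ([k1, k2, p1, p2, k3] as OpenCV has them; the pictures are not rectified), "extrinsics" (4x4, takes a point from camera to world coordinates). Camera axes: x right, y up, looking along -z (the intrinsics and any distortion apply to the point x, -y, -z); pixel columns grow to the right and rows downward; lengths in m; the calibration is good to about 2 mm. A picture is of the moment at which its call begins.
- job.sign_off(): hands the job in; it is judged then, once.
The state is a dict: "time": time; "qpos": joint angles; "dq": joint speeds; "joint_efforts": joint torques, N m; "eef_pos": TCP position; "tcp_rot": TCP orientation; "contact_force": force on the tool from outside, world axes, zero at the start; "wrist_torque": the same for the moment, N m; "opening": opening from 0.0 (shut) to 1.0 (fully open); "finger_force": force on a finger pad.
Only numpy, scipy, OpenCV 4.12 (cv2) and the standard library are available. Lean on these libraries where they do the work, as an engineer would, in place of code of your own. Each camera call takes 0.05 s, during which the arm holds its last target. There are 200 camera calls.

## Working session

There is one attempt and no reset: what is moved stays moved. The work goes in short steps, Python scripts to look and compute and a tool call to move; the robot and the scene stay as the last step left them, time stands still between calls to the robot, and variables do not carry over. Pictures are saved under pics/ and viewed, at most 14 in all, crops included, and the job is handed in when it is done.

Besides the shell and the picture viewer there is one more tool, called as name(argument=value, ...), one argument or row to a line, values as JSON. jog_arm: Moves the arm, as the interface text tells. Shift numbers are shares of 12 cm and turn numbers shares of pi/2 rad, none past 1 either way. Its arguments: {"type":"object","properties":{"increments":{"type":"array"},"force":{"type":"number"}},"required":["increments"]}

```bash
mkdir -p pics; ls; cat > h.py <<'E'
import numpy as np, cv2
from plant import get_state, imaging, job, ctrl
def cam(n):
    c=imaging.read_camera(n); return c
def save(c,name): cv2.imwrite('pics/'+name+'.png',c['frame'])
def rays(c,uv):
    uv=np.asarray(uv,float).reshape(-1,1,2)
    p=cv2.undistortPoints(uv,np.array(c['camera_matrix']),np.array(c['dist'])).reshape(-1,2)
    d=np.c_[p[:,0],-p[:,1],-np.ones(len(p))]
    E=np.array(c['extrinsics']); return E[:3,3], d@E[:3,:3].T
def onplane(c,uv,z):
    o,d=rays(c,uv); return o+d*((z-o[2])/d[:,2])[:,None]
def cloud(c):
    h,w=c['depth'].shape; v,u=np.mgrid[:h,:w]
    o,d=rays(c,np.c_[u.ravel(),v.ravel()]); return (o+d*c['depth'].reshape(-1,1)).reshape(h,w,3)
E
python3 - <<'E'
from h import *
for n in('top','side'):
    c=cam(n); save(c,n+'0'); print(n,np.round(c['extrinsics'],3).tolist(),np.round(c['camera_matrix'],1).tolist(),c['dist'])
    np.savez(''+n+'0.npz',**{k:np.array(v) for k,v in c.items()})
print(get_state(), ctrl.finger_overhang)
E
```

```text
pics
top [[0.017, 0.984, -0.179, 0.387], [-0.999, 0.022, 0.023, 0.017], [0.027, 0.178, 0.984, 1.328], [0.0, 0.0, 0.0, 1.0]] [[519.8, 0.0, 269.4], [0.0, 519.8, 215.5], [0.0, 0.0, 1.0]] [0.04087126 0.         0.         0.         0.        ]
side [[0.992, 0.109, -0.055, 0.525], [-0.121, 0.818, -0.563, -0.786], [-0.017, 0.565, 0.825, 1.217], [0.0, 0.0, 0.0, 1.0]] [[506.4, 0.0, 285.9], [0.0, 506.4, 212.5], [0.0, 0.0, 1.0]] [-0.14991492  0.          0.          0.          0.        ]
{'time': 0.1, 'qpos': array([-1.31098480e+00,  2.87076835e-01,  1.57803070e+00,  3.06880297e-05,
        1.27861018e+00, -1.49976507e-01]), 'dq': array([ 1.97843256e-03, -2.26694240e-03, -2.21874766e-03, -3.10069436e-04,
       -9.13733442e-04,  5.98483647e-05]), 'joint_efforts': array([ 5.20852336e-04, -4.07298589e+01, -2.93698937e+01, -1.36646822e-04,
        3.45666478e-03,  3.80218694e-06]), 'eef_pos': array([ 0.26883703, -0.61856299,  0.25508556]), 'tcp_rot': array([ 9.79082904e-01,  2.03458935e-01, -4.36552683e-05, -1.06173309e-03]), 'contact_force': array([ 0.79319106,  0.02476157, -0.30824538]), 'wrist_torque': array([-0.04861672,  0.01984698,  0.02768976]), 'finger_force': 0.0, 'opening': 0.9979693236952628} 0.025
```

View pics/top0.png

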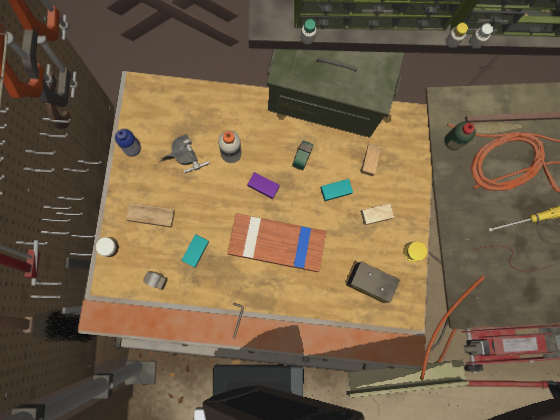

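View pics/side0.png

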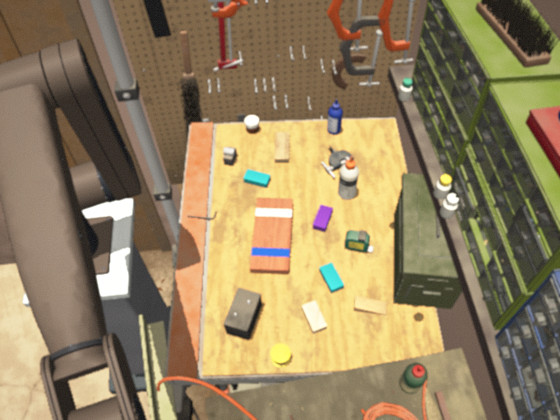

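The top view shows the pine offcut at about (150,215), pale offcut (377,214), wedge (371,159), battery (373,281), bearing (155,280), board (278,243) with white strip (252,238) and blue strip (303,247), and glue (230,145). The side view shows the same parts, with nothing hiding them.

```bash
cat >> h.py <<'E'
def rect(pts):
    (cx,cy),(w,h),a=cv2.minAreaRect(np.asarray(pts[:,:2]*1000,np.float32))
    # angle of the long axis in deg, world
    if w<h: w,h,a=h,w,a+90
    return np.round([cx/1000,cy/1000],4),np.round([w,h],1),round((a+90)%180-90,1)
def top_face(c,roi,z,lo,hi,cmask=None):
    """min rectangle of the face at height z in an roi (u0,v0,u1,v1), from heights lo..hi"""
    P=cloud(c); m=(P[...,2]>lo)&(P[...,2]<hi)
    if cmask is not None: m=cmask
    k=np.zeros(m.shape,bool); u0,v0,u1,v1=roi; k[v0:v1,u0:u1]=1
    m=(m&k).astype(np.uint8)
    n,l,s,_=cv2.connectedComponentsWithStats(m)
    if n<2: return None
    m=(l==1+np.argmax(s[1:,4])).astype(np.uint8)
    v,u=np.nonzero(m); return rect(onplane(c,np.c_[u,v],z)),len(u),np.round(np.median(P[v,u,2]),4)
def strip(c,roi,col):
    hsv=cv2.cvtColor(c['frame'],cv2.COLOR_BGR2HSV); h,s,v=cv2.split(hsv)
    m=((h>105)&(h<130)&(s>150)) if col=='blue' else ((s<60)&(v>120))
    return top_face(c,roi,0.027,0,0,m)
E
python3 - <<'E'
from h import *
R={'top':dict(pine=(120,195,185,235),pale=(355,198,400,230),batt=(340,255,405,305),bear=(135,265,175,297),board=(220,205,335,280),glue=(210,120,248,170)),
'side':dict(pine=(270,125,295,170),pale=(295,292,335,340),batt=(218,280,270,345),bear=(215,143,242,168),board=(240,190,305,280),glue=(330,145,370,205))}
Z=dict(pine=.019,pale=.022,batt=.068,bear=.035,board=.027,glue=.14)
for n in R:
    c=dict(np.load(n+'0.npz')); P=cloud(c)
    print(n)
    for k,r in R[n].items():
        z=Z[k]; print(k,top_face(c,r,z,z-.006,z+.006 if k!='bear' else .06))
    print('blue',strip(c,R[n]['board'],'blue'),'white',strip(c,R[n]['board'],'white'))
    q=P[200:205,330:335] if n=='top' else P[300:305,280:285]
    print('bench z',np.median(q[...,2]), q[...,2].std())
E
```

```text
top
pine ((array([0.6209, 0.2905]), array([117.4,  46.2]), 82.6), 797, np.float64(0.0196))
pale ((array([ 0.6357, -0.2908]), array([75.6, 38.3]), -75.5), 419, np.float64(0.0222))
batt ((array([ 0.4593, -0.2695]), array([104.4,  62.8]), 65.9), 1093, np.float64(0.0681))
bear ((array([0.4556, 0.2661]), array([50.5, 32.1]), 64.8), 257, np.float64(0.0412))
board ((array([ 0.556 , -0.0334]), array([234.5, 105.5]), 79.9), 3736, np.float64(0.0275))
glue ((array([0.7916, 0.0897]), array([27.3, 26.1]), 1.8), 87, np.float64(0.142))
blue ((array([ 0.5451, -0.0972]), array([100.6,  23.4]), -10.2), 362, np.float64(0.0276)) white ((array([0.5679, 0.0307]), array([102.2,  25.6]), -10.0), 414, np.float64(0.0278))
bench z 0.0015599053977082278 0.2601047141805594
side
pine ((array([0.6207, 0.2882]), array([119.2,  44.4]), 82.9), 385, np.float64(0.0204))
pale ((array([ 0.6364, -0.2931]), array([79.7, 39.5]), -76.0), 422, np.float64(0.0236))
batt ((array([ 0.4609, -0.2728]), array([106.4,  63.7]), 65.5), 975, np.float64(0.0692))
bear ((array([0.4553, 0.2671]), array([54.5, 40.5]), 70.0), 148, np.float64(0.0406))
board ((array([ 0.5559, -0.035 ]), array([239.9, 105.2]), 79.9), 2685, np.float64(0.0282))
glue ((array([0.7916, 0.0904]), array([29.5, 24.9]), 78.5), 52, np.float64(0.1418))
blue ((array([ 0.5474, -0.096 ]), array([96.2, 19.5]), -10.0), 222, np.float64(0.0286)) white ((array([0.5681, 0.0328]), array([104.5,  29.7]), -10.6), 312, np.float64(0.0286))
bench z 0.0015770436360456053 0.0023236317407451562
```

jog_arm(
  increments=[
    {"dx":1,"dy":1,"az":0.3,"gripper":1},
    {"dx":1,"dy":1,"az":0.3,"gripper":1},
    {"dx":1,"dy":1,"az":0.3,"gripper":1},
    {"dx":1,"dy":1,"az":0.3,"gripper":1},
    {"dx":1,"dy":1,"az":0.3,"gripper":1},
  ],
)

```text
$.increments[0]: bad value
```

jog_arm(
  increments=[
    {"dx":1,"dy":1,"az":0.3,"gripper":1},
    {"dx":1,"dy":1,"az":0.3,"gripper":1},
    {"dx":1,"dy":1,"az":0.3,"gripper":1},
    {"dx":1,"dy":1,"az":0.3,"gripper":1},
    {"dx":1,"dy":1,"az":0.3,"gripper":1},
  ],
)

```text
$.increments[0]: bad value
```

jog_arm(
  increments=[
    {"dx":1,"dy":0.7,"dz":-0.9,"az":0.3,"gripper":1},
    {"dx":1,"dy":0.7,"dz":-0.9,"az":0.3,"gripper":1},
    {"dx":1,"dy":0.7,"dz":-0.9,"az":0.3,"gripper":1},
    {"dx":1,"dy":0.7,"dz":-0.9,"az":0.3,"gripper":1},
    {"dx":1,"dy":0.7,"dz":-0.9,"az":0.3,"gripper":1},
    {"dx":1,"dy":0.7,"dz":-0.9,"az":0.3,"gripper":1},
  ],
)

```text
$.increments[0]: bad value
```

jog_arm(
  increments=[
    {"dx":1,"dy":1,"dz":0,"ax":0,"ay":0,"az":0.3,"gripper":1},
    {"dx":1,"dy":1,"dz":0,"ax":0,"ay":0,"az":0.3,"gripper":1},
    {"dx":1,"dy":1,"dz":0,"ax":0,"ay":0,"az":0.3,"gripper":1},
    {"dx":1,"dy":1,"dz":0,"ax":0,"ay":0,"az":0.3,"gripper":1},
    {"dx":1,"dy":1,"dz":0,"ax":0,"ay":0,"az":0.3,"gripper":1},
  ],
)

```text
time: 0.6
eef_pos: [0.391, -0.4965, 0.2558]
tcp_rot: [0.904, 0.428, 0.0, -0.001]
contact_force: [0.5, 0.2, -0.0]
opening: 0.998
finger_force: 0.0
```

jog_arm(
  increments=[
    {"dx":1,"dy":1,"dz":0,"ax":0,"ay":0,"az":0.3,"gripper":1},
    {"dx":1,"dy":1,"dz":0,"ax":0,"ay":0,"az":0.3,"gripper":1},
    {"dx":1,"dy":1,"dz":0,"ax":0,"ay":0,"az":0.3,"gripper":1},
    {"dx":1,"dy":1,"dz":0,"ax":0,"ay":0,"az":0.3,"gripper":1},
    {"dx":1,"dy":1,"dz":0,"ax":0,"ay":0,"az":0.3,"gripper":1},
  ],
)

```text
time: 1.1
eef_pos: [0.5101, -0.3776, 0.2558]
tcp_rot: [0.779, 0.627, -0.0, -0.0]
contact_force: [0.1, -1.3, 1.1]
opening: 0.998
finger_force: 0.0
```

jog_arm(
  increments=[
    {"dx":1,"dy":0.7,"dz":-1,"ax":0,"ay":0,"az":0.3,"gripper":1},
    {"dx":1,"dy":0.7,"dz":-1,"ax":0,"ay":0,"az":0.3,"gripper":1},
    {"dx":1,"dy":0.7,"dz":-1,"ax":0,"ay":0,"az":0.3,"gripper":1},
    {"dx":1,"dy":0.7,"dz":-1,"ax":0,"ay":0,"az":0.3,"gripper":1},
    {"dx":1,"dy":0.7,"dz":-1,"ax":0,"ay":0,"az":0.3,"gripper":1},
    {"dx":1,"dy":0.7,"dz":-1,"ax":0,"ay":0,"az":0.3,"gripper":1},
  ],
)

```text
time: 1.7
eef_pos: [0.6279, -0.2962, 0.1349]
tcp_rot: [0.613, 0.79, -0.001, -0.001]
contact_force: [0.0, 0.3, 0.2]
opening: 1.001
finger_force: 0.0
```

jog_arm(
  increments=[
    {"dx":0.06,"dy":0.03,"dz":-0.3,"ax":0,"ay":0,"az":0,"gripper":1},
    {"dx":0.06,"dy":0.03,"dz":-0.6,"ax":0,"ay":0,"az":0,"gripper":1},
    {"dx":0.06,"dy":0.03,"dz":-0.88,"ax":0,"ay":0,"az":0,"gripper":1},
    {"dx":0.06,"dy":0.03,"dz":-0.88,"ax":0,"ay":0,"az":0,"gripper":1},
    {"dx":0.06,"dy":0.03,"dz":-0.88,"ax":0,"ay":0,"az":0,"gripper":1},
  ],
)

```text
time: 2.2
eef_pos: [0.6358, -0.2935, 0.0321]
tcp_rot: [0.613, 0.79, -0.0, 0.001]
contact_force: [-0.6, 0.1, 0.5]
opening: 0.999
finger_force: 0.0
```

jog_arm(
  increments=[
    {"dx":0,"dy":0,"dz":0,"ax":0,"ay":0,"az":0,"gripper":-1},
    {"dx":0,"dy":0,"dz":0,"ax":0,"ay":0,"az":0,"gripper":-1},
    {"dx":0,"dy":0,"dz":0,"ax":0,"ay":0,"az":0,"gripper":-1},
    {"dx":0,"dy":0,"dz":0,"ax":0,"ay":0,"az":0,"gripper":-1},
    {"dx":0,"dy":0,"dz":0,"ax":0,"ay":0,"az":0,"gripper":-1},
    {"dx":0,"dy":0,"dz":0,"ax":0,"ay":0,"az":0,"gripper":-1},
    {"dx":0,"dy":0,"dz":0,"ax":0,"ay":0,"az":0,"gripper":-1},
    {"dx":0,"dy":0,"dz":0,"ax":0,"ay":0,"az":0,"gripper":-1},
  ],
  force=40,
)

```text
time: 3.0
eef_pos: [0.6373, -0.2922, 0.0329]
tcp_rot: [0.612, 0.791, 0.0, 0.002]
contact_force: [-1.5, -0.5, 6.5]
opening: 0.432
finger_force: 42.8
```

jog_arm(
  increments=[
    {"dx":0,"dy":0,"dz":0.2,"ax":0,"ay":0,"az":0,"gripper":-1},
    {"dx":0,"dy":0,"dz":0.6,"ax":0,"ay":0,"az":0,"gripper":-1},
    {"dx":0,"dy":0,"dz":1,"ax":0,"ay":0,"az":0,"gripper":-1},
    {"dx":0,"dy":0,"dz":1,"ax":0,"ay":0,"az":0,"gripper":-1},
  ],
)

```text
time: 3.4
eef_pos: [0.6403, -0.2938, 0.1606]
tcp_rot: [0.612, 0.791, 0.001, 0.008]
contact_force: [0.4, -0.6, 0.2]
opening: 0.436
finger_force: 42.0
```

jog_arm(
  increments=[
    {"dx":-0.06,"dy":0.3,"dz":0,"ax":0,"ay":0,"az":0.08,"gripper":-1},
    {"dx":-0.13,"dy":0.6,"dz":0,"ax":0,"ay":0,"az":0.16,"gripper":-1},
    {"dx":-0.19,"dy":0.9,"dz":0,"ax":0,"ay":0,"az":0.24,"gripper":-1},
    {"dx":-0.19,"dy":0.9,"dz":0,"ax":0,"ay":0,"az":0.24,"gripper":-1},
  ],
)

```text
time: 3.8
eef_pos: [0.6118, -0.1789, 0.1492]
tcp_rot: [0.451, 0.893, 0.0, -0.002]
contact_force: [-0.1, -1.2, -0.7]
opening: 0.432
finger_force: 42.0
```

jog_arm(
  increments=[
    {"dx":-0.06,"dy":0.3,"dz":0,"ax":0,"ay":0,"az":0.08,"gripper":-1},
    {"dx":-0.13,"dy":0.6,"dz":0,"ax":0,"ay":0,"az":0.16,"gripper":-1},
    {"dx":-0.19,"dy":0.9,"dz":0,"ax":0,"ay":0,"az":0.24,"gripper":-1},
    {"dx":-0.19,"dy":0.9,"dz":0,"ax":0,"ay":0,"az":0.24,"gripper":-1},
  ],
)

```text
time: 4.2
eef_pos: [0.5893, -0.0721, 0.1497]
tcp_rot: [0.276, 0.961, 0.0, -0.001]
contact_force: [-0.1, 0.1, -0.1]
opening: 0.435
finger_force: 42.0
```

jog_arm(
  increments=[
    {"dx":-0.06,"dy":0.3,"dz":0,"ax":0,"ay":0,"az":0.08,"gripper":-1},
    {"dx":-0.13,"dy":0.6,"dz":0,"ax":0,"ay":0,"az":0.16,"gripper":-1},
    {"dx":-0.19,"dy":0.9,"dz":0,"ax":0,"ay":0,"az":0.25,"gripper":-1},
    {"dx":-0.19,"dy":0.9,"dz":0,"ax":0,"ay":0,"az":0.25,"gripper":-1},
    {"dx":-0.19,"dy":0.9,"dz":0,"ax":0,"ay":0,"az":0.25,"gripper":-1},
  ],
)

```text
time: 4.7
eef_pos: [0.5681, 0.0322, 0.1505]
tcp_rot: [0.086, 0.996, -0.0, 0.0]
contact_force: [-0.1, -0.2, -1.6]
opening: 0.436
finger_force: 42.0
```

jog_arm(
  increments=[
    {"dx":0,"dy":-0.01,"dz":-0.25,"ax":0,"ay":0,"az":0,"gripper":-1},
    {"dx":0,"dy":-0.01,"dz":-0.5,"ax":0,"ay":0,"az":0,"gripper":-1},
    {"dx":0,"dy":-0.01,"dz":-0.68,"ax":0,"ay":0,"az":0,"gripper":-1},
    {"dx":0,"dy":-0.01,"dz":-0.74,"ax":0,"ay":0,"az":0,"gripper":-1},
    {"dx":0,"dy":-0.01,"dz":-0.75,"ax":0,"ay":0,"az":0,"gripper":-1},
    {"dx":0,"dy":-0.01,"dz":-0.75,"ax":0,"ay":0,"az":0,"gripper":-1},
    {"dx":0,"dy":-0.01,"dz":-0.75,"ax":0,"ay":0,"az":0,"gripper":-1},
  ],
)

```text
time: 5.4
eef_pos: [0.5687, 0.0305, 0.0615]
tcp_rot: [0.086, 0.996, -0.0, 0.001]
contact_force: [-0.3, 0.0, -0.9]
opening: 0.43
finger_force: 42.2
```

jog_arm(
  increments=[
    {"dx":0,"dy":0,"dz":-0.01,"ax":0,"ay":0,"az":0,"gripper":-1},
    {"dx":0,"dy":0,"dz":-0.015,"ax":0,"ay":0,"az":0,"gripper":-1},
    {"dx":0,"dy":0,"dz":-0.015,"ax":0,"ay":0,"az":0,"gripper":-1},
  ],
)

```text
time: 5.7
eef_pos: [0.5683, 0.0311, 0.0598]
tcp_rot: [0.085, 0.996, -0.0, 0.001]
contact_force: [-0.7, -1.3, 2.7]
opening: 0.43
finger_force: 42.6
```

Touching lightly; release and rise, then on to the pine offcut.

jog_arm(
  increments=[
    {"dx":0,"dy":0,"dz":0,"ax":0,"ay":0,"az":0,"gripper":0.3},
    {"dx":0,"dy":0,"dz":0,"ax":0,"ay":0,"az":0,"gripper":0.6},
    {"dx":0,"dy":0,"dz":0,"ax":0,"ay":0,"az":0,"gripper":1},
    {"dx":0,"dy":0,"dz":0,"ax":0,"ay":0,"az":0,"gripper":1},
    {"dx":0,"dy":0,"dz":0,"ax":0,"ay":0,"az":0,"gripper":1},
  ],
)

```text
time: 6.2
eef_pos: [0.5677, 0.0314, 0.0588]
tcp_rot: [0.086, 0.996, 0.0, -0.0]
contact_force: [-0.6, 0.3, -0.3]
opening: 1.0
finger_force: 0.0
```

jog_arm(
  increments=[
    {"dx":0,"dy":0,"dz":0.2,"ax":0,"ay":0,"az":0,"gripper":1},
    {"dx":0,"dy":0,"dz":0.6,"ax":0,"ay":0,"az":0,"gripper":1},
    {"dx":0,"dy":0,"dz":0.9,"ax":0,"ay":0,"az":0,"gripper":1},
    {"dx":0,"dy":0,"dz":0.9,"ax":0,"ay":0,"az":0,"gripper":1},
  ],
)

```text
time: 6.6
eef_pos: [0.5717, 0.0309, 0.174]
tcp_rot: [0.086, 0.996, -0.0, 0.006]
contact_force: [-0.1, -1.6, 0.3]
opening: 0.999
finger_force: 0.0
```

jog_arm(
  increments=[
    {"dx":0.15,"dy":0.9,"dz":0,"ax":0,"ay":0,"az":-0.32,"gripper":1},
    {"dx":0.15,"dy":0.9,"dz":0,"ax":0,"ay":0,"az":-0.32,"gripper":1},
    {"dx":0.15,"dy":0.9,"dz":0,"ax":0,"ay":0,"az":-0.32,"gripper":1},
    {"dx":0.15,"dy":0.9,"dz":0,"ax":0,"ay":0,"az":-0.32,"gripper":1},
  ],
)

```text
time: 7.0
eef_pos: [0.5853, 0.1419, 0.1659]
tcp_rot: [0.331, 0.944, 0.0, -0.001]
contact_force: [-0.1, -0.2, -1.3]
opening: 0.997
finger_force: 0.0
```

jog_arm(
  increments=[
    {"dx":0.15,"dy":0.9,"dz":0,"ax":0,"ay":0,"az":-0.32,"gripper":1},
    {"dx":0.15,"dy":0.9,"dz":0,"ax":0,"ay":0,"az":-0.32,"gripper":1},
    {"dx":0.15,"dy":0.9,"dz":0,"ax":0,"ay":0,"az":-0.32,"gripper":1},
    {"dx":0.15,"dy":0.9,"dz":0,"ax":0,"ay":0,"az":-0.32,"gripper":1},
  ],
)

```text
time: 7.4
eef_pos: [0.6032, 0.2498, 0.1656]
tcp_rot: [0.555, 0.832, -0.0, -0.001]
contact_force: [-0.4, 0.0, -0.3]
opening: 0.998
finger_force: 0.0
```

jog_arm(
  increments=[
    {"dx":0.14,"dy":0.35,"dz":0,"ax":0,"ay":0,"az":-0.33,"gripper":1},
    {"dx":0.14,"dy":0.35,"dz":0,"ax":0,"ay":0,"az":-0.33,"gripper":1},
    {"dx":0.14,"dy":0.35,"dz":0,"ax":0,"ay":0,"az":-0.33,"gripper":1},
    {"dx":0.14,"dy":0.35,"dz":0,"ax":0,"ay":0,"az":-0.33,"gripper":1},
    {"dx":0.14,"dy":0.35,"dz":0,"ax":0,"ay":0,"az":-0.33,"gripper":1},
  ],
)

```text
time: 7.9
eef_pos: [0.62, 0.2893, 0.1655]
tcp_rot: [0.749, 0.662, -0.001, -0.0]
contact_force: [-0.4, 0.5, 0.4]
opening: 0.998
finger_force: 0.0
```

```bash
python3 - <<'E'
from h import *
c=cam('top'); save(c,'top1')
print('pale',top_face(c,(225,205,285,270),.049,.042,.056)); print('board',top_face(c,(220,205,335,280),.027,.02,.035))
print('blue',strip(c,(220,205,335,280),'blue'))
print('pine',top_face(c,(120,195,185,235),.019,.013,.025))
s=cam('side'); print('pale',top_face(s,(240,190,305,280),.049,.042,.056),strip(s,(240,190,305,280),'blue'))
print(get_state()['eef_pos'])
E
```

```text
pale ((array([0.5678, 0.0311]), array([75.1, 37.8]), -9.7), 458, np.float64(0.0496))
board ((array([ 0.556 , -0.0334]), array([234.5, 105.6]), 79.9), 3377, np.float64(0.0275))
blue ((array([ 0.5451, -0.0972]), array([100.6,  23.4]), -10.2), 362, np.float64(0.028))
pine ((array([0.6175, 0.2629]), array([61.4, 45.8]), 83.0), 381, np.float64(0.0195))
pale ((array([0.5674, 0.0276]), array([75.1, 46.6]), -11.0), 332, np.float64(0.0494)) ((array([ 0.5474, -0.0959]), array([96.2, 19.2]), -10.1), 221, np.float64(0.0286))
[0.62019797 0.28917871 0.16600137]
```

jog_arm(
  increments=[
    {"dx":0,"dy":0,"dz":-0.4,"ax":0,"ay":0,"az":0,"gripper":1},
    {"dx":0,"dy":0,"dz":-0.7,"ax":0,"ay":0,"az":0,"gripper":1},
    {"dx":0,"dy":0,"dz":-1,"ax":0,"ay":0,"az":0,"gripper":1},
    {"dx":0,"dy":0,"dz":-1,"ax":0,"ay":0,"az":0,"gripper":1},
  ],
)

```text
time: 8.4
eef_pos: [0.6158, 0.2876, 0.0397]
tcp_rot: [0.749, 0.662, -0.006, -0.003]
contact_force: [-0.9, 0.4, 0.3]
opening: 1.003
finger_force: 0.0
```

jog_arm(
  increments=[
    {"dx":0,"dy":0,"dz":-0.13,"ax":0,"ay":0,"az":0,"gripper":1},
    {"dx":0,"dy":0,"dz":-0.13,"ax":0,"ay":0,"az":0,"gripper":1},
    {"dx":0,"dy":0,"dz":-0.13,"ax":0,"ay":0,"az":0,"gripper":-1},
    {"dx":0,"dy":0,"dz":-0.13,"ax":0,"ay":0,"az":0,"gripper":-1},
    {"dx":0,"dy":0,"dz":-0.13,"ax":0,"ay":0,"az":0,"gripper":-1},
    {"dx":0,"dy":0,"dz":-0.13,"ax":0,"ay":0,"az":0,"gripper":-1},
    {"dx":0,"dy":0,"dz":-0.13,"ax":0,"ay":0,"az":0,"gripper":-1},
    {"dx":0,"dy":0,"dz":-0.13,"ax":0,"ay":0,"az":0,"gripper":-1},
    {"dx":0,"dy":0,"dz":-0.13,"ax":0,"ay":0,"az":0,"gripper":-1},
  ],
)

```text
time: 9.3
eef_pos: [0.6218, 0.2897, 0.0333]
tcp_rot: [0.75, 0.662, 0.001, 0.001]
contact_force: [-0.4, -1.1, 6.5]
opening: 0.509
finger_force: 42.8
```

jog_arm(
  increments=[
    {"dx":0,"dy":0,"dz":0.2,"ax":0,"ay":0,"az":0,"gripper":-1},
    {"dx":0,"dy":0,"dz":0.6,"ax":0,"ay":0,"az":0,"gripper":-1},
    {"dx":0,"dy":0,"dz":1,"ax":0,"ay":0,"az":0,"gripper":-1},
    {"dx":0,"dy":0,"dz":1,"ax":0,"ay":0,"az":0,"gripper":-1},
  ],
)

```text
time: 9.7
eef_pos: [0.625, 0.2908, 0.1608]
tcp_rot: [0.75, 0.662, 0.007, 0.003]
contact_force: [1.5, 0.2, -0.3]
opening: 0.512
finger_force: 42.1
```

jog_arm(
  increments=[
    {"dx":-0.05,"dy":-0.27,"dz":0,"ax":0,"ay":0,"az":0.08,"gripper":-1},
    {"dx":-0.1,"dy":-0.54,"dz":0,"ax":0,"ay":0,"az":0.16,"gripper":-1},
    {"dx":-0.16,"dy":-0.8,"dz":0,"ax":0,"ay":0,"az":0.24,"gripper":-1},
    {"dx":-0.16,"dy":-0.8,"dz":0,"ax":0,"ay":0,"az":0.24,"gripper":-1},
  ],
)

```text
time: 10.1
eef_pos: [0.6, 0.1902, 0.1499]
tcp_rot: [0.613, 0.79, -0.002, -0.001]
contact_force: [-0.0, 0.9, -0.9]
opening: 0.51
finger_force: 42.1
```

jog_arm(
  increments=[
    {"dx":-0.05,"dy":-0.27,"dz":0,"ax":0,"ay":0,"az":0.08,"gripper":-1},
    {"dx":-0.1,"dy":-0.54,"dz":0,"ax":0,"ay":0,"az":0.16,"gripper":-1},
    {"dx":-0.16,"dy":-0.8,"dz":0,"ax":0,"ay":0,"az":0.24,"gripper":-1},
    {"dx":-0.16,"dy":-0.8,"dz":0,"ax":0,"ay":0,"az":0.24,"gripper":-1},
  ],
)

```text
time: 10.5
eef_pos: [0.5813, 0.0951, 0.1504]
tcp_rot: [0.455, 0.891, -0.001, -0.001]
contact_force: [-0.6, -0.6, -1.1]
opening: 0.511
finger_force: 42.1
```

jog_arm(
  increments=[
    {"dx":-0.05,"dy":-0.27,"dz":0,"ax":0,"ay":0,"az":0.08,"gripper":-1},
    {"dx":-0.1,"dy":-0.54,"dz":0,"ax":0,"ay":0,"az":0.16,"gripper":-1},
    {"dx":-0.16,"dy":-0.8,"dz":0,"ax":0,"ay":0,"az":0.24,"gripper":-1},
    {"dx":-0.16,"dy":-0.8,"dz":0,"ax":0,"ay":0,"az":0.24,"gripper":-1},
  ],
)

```text
time: 10.9
eef_pos: [0.5627, -0.0004, 0.1509]
tcp_rot: [0.28, 0.96, -0.0, -0.0]
contact_force: [-0.3, 0.3, -1.3]
opening: 0.512
finger_force: 42.1
```

jog_arm(
  increments=[
    {"dx":-0.05,"dy":-0.27,"dz":0,"ax":0,"ay":0,"az":0.08,"gripper":-1},
    {"dx":-0.1,"dy":-0.54,"dz":0,"ax":0,"ay":0,"az":0.16,"gripper":-1},
    {"dx":-0.16,"dy":-0.8,"dz":0,"ax":0,"ay":0,"az":0.25,"gripper":-1},
    {"dx":-0.16,"dy":-0.8,"dz":0,"ax":0,"ay":0,"az":0.25,"gripper":-1},
    {"dx":-0.16,"dy":-0.8,"dz":0,"ax":0,"ay":0,"az":0.25,"gripper":-1},
  ],
)

```text
time: 11.4
eef_pos: [0.5441, -0.0939, 0.1511]
tcp_rot: [0.088, 0.996, 0.001, -0.0]
contact_force: [-0.4, -0.2, -0.8]
opening: 0.512
finger_force: 42.1
```

jog_arm(
  increments=[
    {"dx":0.01,"dy":-0.02,"dz":-0.25,"ax":0,"ay":0,"az":0,"gripper":-1},
    {"dx":0.01,"dy":-0.02,"dz":-0.5,"ax":0,"ay":0,"az":0,"gripper":-1},
    {"dx":0.01,"dy":-0.02,"dz":-0.68,"ax":0,"ay":0,"az":0,"gripper":-1},
    {"dx":0.01,"dy":-0.02,"dz":-0.73,"ax":0,"ay":0,"az":0,"gripper":-1},
    {"dx":0.01,"dy":-0.02,"dz":-0.74,"ax":0,"ay":0,"az":0,"gripper":-1},
    {"dx":0.01,"dy":-0.02,"dz":-0.74,"ax":0,"ay":0,"az":0,"gripper":-1},
    {"dx":0.01,"dy":-0.02,"dz":-0.74,"ax":0,"ay":0,"az":0,"gripper":-1},
  ],
)

```text
time: 12.1
eef_pos: [0.5462, -0.0971, 0.0641]
tcp_rot: [0.086, 0.996, -0.0, 0.001]
contact_force: [-0.1, -0.2, 0.3]
opening: 0.512
finger_force: 42.1
```

jog_arm(
  increments=[
    {"dx":-0.01,"dy":0,"dz":-0.02,"ax":0,"ay":0,"az":0,"gripper":-1},
    {"dx":-0.01,"dy":0,"dz":-0.03,"ax":0,"ay":0,"az":0,"gripper":-1},
    {"dx":-0.01,"dy":0,"dz":-0.03,"ax":0,"ay":0,"az":0,"gripper":-1},
  ],
)

```text
time: 12.4
eef_pos: [0.5443, -0.0973, 0.0603]
tcp_rot: [0.086, 0.996, 0.0, 0.0]
contact_force: [-1.4, 0.2, 5.6]
opening: 0.514
finger_force: 42.7
```

jog_arm(
  increments=[
    {"dx":0,"dy":0,"dz":0,"ax":0,"ay":0,"az":0,"gripper":0.3},
    {"dx":0,"dy":0,"dz":0,"ax":0,"ay":0,"az":0,"gripper":0.6},
    {"dx":0,"dy":0,"dz":0,"ax":0,"ay":0,"az":0,"gripper":1},
    {"dx":0,"dy":0,"dz":0,"ax":0,"ay":0,"az":0,"gripper":1},
    {"dx":0,"dy":0,"dz":0,"ax":0,"ay":0,"az":0,"gripper":1},
  ],
)

```text
time: 12.9
eef_pos: [0.5437, -0.0971, 0.0587]
tcp_rot: [0.086, 0.996, 0.0, -0.0]
contact_force: [-0.5, -0.2, -0.1]
opening: 0.995
finger_force: 0.0
```

jog_arm(
  increments=[
    {"dx":0,"dy":0,"dz":0.2,"ax":0,"ay":0,"az":0,"gripper":1},
    {"dx":0,"dy":0,"dz":0.6,"ax":0,"ay":0,"az":0,"gripper":1},
    {"dx":0,"dy":0,"dz":0.9,"ax":0,"ay":0,"az":0,"gripper":1},
    {"dx":0,"dy":0,"dz":0.9,"ax":0,"ay":0,"az":0,"gripper":1},
  ],
)

```text
time: 13.3
eef_pos: [0.5475, -0.0984, 0.1737]
tcp_rot: [0.086, 0.996, -0.002, 0.006]
contact_force: [0.3, -0.5, 0.8]
opening: 1.0
finger_force: 0.0
```

jog_arm(
  increments=[
    {"dx":-0.35,"dy":-0.72,"dz":0,"ax":0,"ay":0,"az":-0.58,"gripper":1},
    {"dx":-0.35,"dy":-0.72,"dz":0,"ax":0,"ay":0,"az":-0.58,"gripper":1},
    {"dx":-0.35,"dy":-0.72,"dz":0,"ax":0,"ay":0,"az":-0.58,"gripper":1},
    {"dx":-0.35,"dy":-0.72,"dz":0,"ax":0,"ay":0,"az":-0.58,"gripper":1},
    {"dx":-0.35,"dy":-0.72,"dz":0,"ax":0,"ay":0,"az":-0.58,"gripper":1},
    {"dx":-0.35,"dy":-0.72,"dz":0,"ax":0,"ay":0,"az":-0.58,"gripper":1},
    {"dx":-0.35,"dy":-0.72,"dz":0,"ax":0,"ay":0,"az":-0.58,"gripper":1},
  ],
)

```text
time: 14.0
eef_pos: [0.5013, -0.1833, 0.1659]
tcp_rot: [0.515, 0.857, 0.0, -0.001]
contact_force: [-0.4, 0.7, -0.2]
opening: 0.994
finger_force: 0.0
```

jog_arm(
  increments=[
    {"dx":-0.35,"dy":-0.72,"dz":0,"ax":0,"ay":0,"az":-0.58,"gripper":1},
    {"dx":-0.35,"dy":-0.72,"dz":0,"ax":0,"ay":0,"az":-0.58,"gripper":1},
    {"dx":-0.35,"dy":-0.72,"dz":0,"ax":0,"ay":0,"az":-0.58,"gripper":1},
    {"dx":-0.35,"dy":-0.72,"dz":0,"ax":0,"ay":0,"az":-0.58,"gripper":1},
    {"dx":-0.35,"dy":-0.72,"dz":0,"ax":0,"ay":0,"az":-0.58,"gripper":1},
    {"dx":-0.35,"dy":-0.72,"dz":0,"ax":0,"ay":0,"az":-0.58,"gripper":1},
    {"dx":-0.35,"dy":-0.72,"dz":0,"ax":0,"ay":0,"az":-0.58,"gripper":1},
  ],
)

```text
time: 14.7
eef_pos: [0.4595, -0.2697, 0.1663]
tcp_rot: [0.839, 0.544, -0.0, -0.0]
contact_force: [0.2, 0.2, -0.4]
opening: 1.0
finger_force: 0.0
```

```bash
python3 - <<'E'
from h import *
c=cam('top'); save(c,'top2')
print('pale',top_face(c,(225,205,275,270),.049,.042,.056),'pine',top_face(c,(275,205,340,280),.046,.039,.053)); print('board',top_face(c,(220,205,335,280),.027,.02,.033))
s=cam('side'); save(s,'side2')
print('batt',top_face(s,(218,280,270,345),.068,.062,.074),'pine',top_face(s,(240,225,310,285),.046,.039,.053),'pale',top_face(s,(240,190,310,225),.049,.042,.056))
E
```

```text
pale ((array([0.5678, 0.0313]), array([75.1, 37.6]), -10.0), 456, np.float64(0.0496)) pine ((array([ 0.543 , -0.0968]), array([115.4,  45.3]), -10.1), 838, np.float64(0.0461))
board ((array([0.5622, 0.0033]), array([160.1, 105.7]), 79.8), 2117, np.float64(0.0275))
batt ((array([ 0.4606, -0.2732]), array([107.,  64.]), 65.2), 916, np.float64(0.0693)) pine ((array([ 0.5429, -0.0988]), array([115.3,  50.1]), -9.9), 670, np.float64(0.0469)) pale ((array([0.5677, 0.0287]), array([75. , 44.8]), -10.5), 330, np.float64(0.0499))
```

View pics/top2.png

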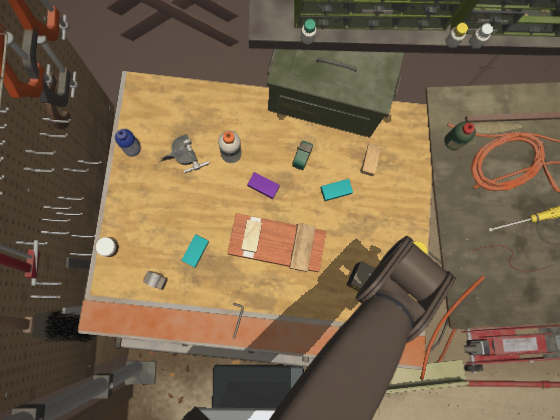

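Both cleats lie on their strips: the pale one at (252,237), the pine one at (303,246), each within 2 mm. The gripper is above the battery.

jog_arm(
  increments=[
    {"dx":0,"dy":-0.01,"dz":-0.3,"ax":0,"ay":0,"az":0,"gripper":1},
    {"dx":0,"dy":-0.01,"dz":-0.6,"ax":0,"ay":0,"az":0,"gripper":1},
    {"dx":0,"dy":-0.01,"dz":-0.85,"ax":0,"ay":0,"az":0,"gripper":1},
    {"dx":0,"dy":-0.01,"dz":-0.92,"ax":0,"ay":0,"az":0,"gripper":1},
    {"dx":0,"dy":-0.01,"dz":-0.92,"ax":0,"ay":0,"az":0,"gripper":1},
  ],
)

```text
time: 15.3
eef_pos: [0.459, -0.2703, 0.0552]
tcp_rot: [0.839, 0.544, -0.0, -0.002]
contact_force: [0.0, -0.5, 0.2]
opening: 1.001
finger_force: 0.0
```

jog_arm(
  increments=[
    {"dx":0,"dy":0,"dz":0,"ax":0,"ay":0,"az":0,"gripper":0.6},
    {"dx":0,"dy":0,"dz":0,"ax":0,"ay":0,"az":0,"gripper":0.2},
    {"dx":0,"dy":0,"dz":0,"ax":0,"ay":0,"az":0,"gripper":-1},
    {"dx":0,"dy":0,"dz":0,"ax":0,"ay":0,"az":0,"gripper":-1},
    {"dx":0,"dy":0,"dz":0,"ax":0,"ay":0,"az":0,"gripper":-1},
    {"dx":0,"dy":0,"dz":0,"ax":0,"ay":0,"az":0,"gripper":-1},
    {"dx":0,"dy":0,"dz":0,"ax":0,"ay":0,"az":0,"gripper":-1},
    {"dx":0,"dy":0,"dz":0,"ax":0,"ay":0,"az":0,"gripper":-1},
  ],
  force=80,
)

```text
time: 16.1
eef_pos: [0.4609, -0.2721, 0.0589]
tcp_rot: [0.839, 0.543, 0.0, 0.002]
contact_force: [-0.9, 0.7, 6.4]
opening: 0.715
finger_force: 91.1
```

jog_arm(
  increments=[
    {"dx":0,"dy":0,"dz":0.15,"ax":0,"ay":0,"az":0,"gripper":-1},
    {"dx":0,"dy":0,"dz":0.4,"ax":0,"ay":0,"az":0,"gripper":-1},
    {"dx":0,"dy":0,"dz":0.7,"ax":0,"ay":0,"az":0,"gripper":-1},
    {"dx":0,"dy":0,"dz":0.9,"ax":0,"ay":0,"az":0,"gripper":-1},
    {"dx":0,"dy":0,"dz":1,"ax":0,"ay":0,"az":0,"gripper":-1},
    {"dx":0,"dy":0,"dz":1,"ax":0,"ay":0,"az":0,"gripper":-1},
  ],
)

```text
time: 16.7
eef_pos: [0.4601, -0.2713, 0.1774]
tcp_rot: [0.84, 0.543, 0.0, 0.001]
contact_force: [0.1, -0.4, -6.1]
opening: 0.713
finger_force: 90.6
```

jog_arm(
  increments=[
    {"dx":0.05,"dy":0.1,"dz":0,"ax":0,"ay":0,"az":-0.06,"gripper":-1},
    {"dx":0.12,"dy":0.25,"dz":0,"ax":0,"ay":0,"az":-0.14,"gripper":-1},
    {"dx":0.19,"dy":0.4,"dz":0,"ax":0,"ay":0,"az":-0.22,"gripper":-1},
    {"dx":0.26,"dy":0.55,"dz":0,"ax":0,"ay":0,"az":-0.3,"gripper":-1},
    {"dx":0.31,"dy":0.66,"dz":0,"ax":0,"ay":0,"az":-0.38,"gripper":-1},
    {"dx":0.345,"dy":0.73,"dz":0,"ax":0,"ay":0,"az":-0.42,"gripper":-1},
  ],
)

```text
time: 17.3
eef_pos: [0.4998, -0.1814, 0.173]
tcp_rot: [0.971, 0.24, -0.002, -0.002]
contact_force: [0.2, -0.8, -7.2]
opening: 0.71
finger_force: 90.2
```

jog_arm(
  increments=[
    {"dx":0.05,"dy":0.1,"dz":0,"ax":0,"ay":0,"az":-0.06,"gripper":-1},
    {"dx":0.12,"dy":0.25,"dz":0,"ax":0,"ay":0,"az":-0.14,"gripper":-1},
    {"dx":0.19,"dy":0.4,"dz":0,"ax":0,"ay":0,"az":-0.22,"gripper":-1},
    {"dx":0.26,"dy":0.55,"dz":0,"ax":0,"ay":0,"az":-0.3,"gripper":-1},
    {"dx":0.31,"dy":0.66,"dz":0,"ax":0,"ay":0,"az":-0.38,"gripper":-1},
    {"dx":0.345,"dy":0.73,"dz":0,"ax":0,"ay":0,"az":-0.42,"gripper":-1},
    {"dx":0.345,"dy":0.73,"dz":0,"ax":0,"ay":0,"az":-0.42,"gripper":-1},
    {"dx":0.345,"dy":0.73,"dz":0,"ax":0,"ay":0,"az":-0.42,"gripper":-1},
  ],
)

```text
time: 18.1
eef_pos: [0.5413, -0.0956, 0.1742]
tcp_rot: [0.996, -0.085, -0.002, -0.0]
contact_force: [-0.1, -0.2, -7.0]
opening: 0.709
finger_force: 90.2
```

```bash
python3 - <<'E'
from h import *
s=cam('side'); save(s,'side3'); cv2.imwrite('pics/side3c.png',cv2.resize(s['frame'][140:320,180:400],None,fx=3,fy=3))
print(get_state())
E
```

```text
{'time': 18.15, 'qpos': array([-3.59645130e-01,  9.67024260e-02,  1.95319889e+00, -4.30897663e-04,
        1.09484036e+00,  1.38150756e+00]), 'dq': array([-0.00936481, -0.01072388, -0.01070773,  0.00164998,  0.00119495,
        0.00586204]), 'joint_efforts': array([ 3.05802282e-01, -3.45147836e+01, -3.03688180e+01,  1.68686028e-02,
        1.50549685e-02, -2.47391938e-03]), 'eef_pos': array([ 0.54150423, -0.09589952,  0.17473683]), 'tcp_rot': array([ 9.96381697e-01, -8.49764556e-02, -1.56744035e-03, -2.42561423e-04]), 'contact_force': array([ 0.38279295, -0.00786789, -7.62644778]), 'wrist_torque': array([-0.00723472,  0.03895792,  0.04205021]), 'finger_force': 90.21986246109009, 'opening': 0.7115766893289789}
```

View pics/side3c.png

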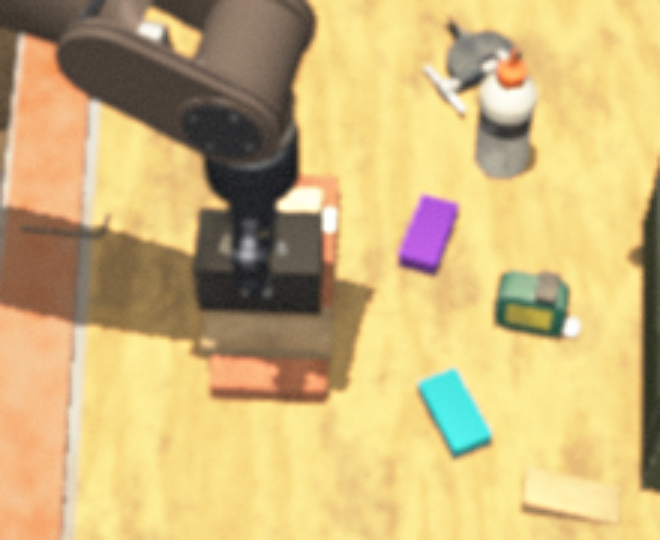

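The battery hangs upright and squared up over the pine cleat (crop 195–322, 212–312), and the glue bottle is standing. I'll measure its offset in the grip.

```bash
python3 - <<'E'
from h import *
s=cam('side'); P=cloud(s); b=s['frame'].max(2)
u0,v0,u1,v1=240,205,292,250
for z in (.18,.184,.188):
    Q=P[v0:v1,u0:u1].reshape(-1,3); m=(abs(Q[:,2]-z)<.004); print(z,m.sum(),rect(Q[m]) if m.sum()>5 else '')
print(get_state()['eef_pos'])
E
```

```text
0.18 250 (array([ 0.5407, -0.1025]), array([105. ,  78.3]), -8.9)
0.184 581 (array([ 0.5416, -0.0966]), array([104.9,  67. ]), -9.4)
0.188 399 (array([ 0.5413, -0.0977]), array([104. ,  63.9]), -10.0)
[ 0.54174118 -0.09617675  0.17525914]
```

jog_arm(
  increments=[
    {"dx":0.01,"dy":0,"dz":-0.15,"ax":0,"ay":0,"az":0,"gripper":-1},
    {"dx":0.01,"dy":0,"dz":-0.35,"ax":0,"ay":0,"az":0,"gripper":-1},
    {"dx":0.01,"dy":0,"dz":-0.5,"ax":0,"ay":0,"az":0,"gripper":-1},
    {"dx":0.01,"dy":0,"dz":-0.54,"ax":0,"ay":0,"az":0,"gripper":-1},
    {"dx":0.01,"dy":0,"dz":-0.56,"ax":0,"ay":0,"az":0,"gripper":-1},
    {"dx":0.01,"dy":0,"dz":-0.56,"ax":0,"ay":0,"az":0,"gripper":-1},
    {"dx":0.01,"dy":0,"dz":-0.56,"ax":0,"ay":0,"az":0,"gripper":-1},
  ],
)

```text
time: 18.9
eef_pos: [0.5447, -0.0964, 0.1107]
tcp_rot: [0.996, -0.086, 0.001, 0.0]
contact_force: [0.4, 0.7, -6.9]
opening: 0.711
finger_force: 89.9
```

jog_arm(
  increments=[
    {"dx":0,"dy":0,"dz":-0.01,"ax":0,"ay":0,"az":0,"gripper":-1},
    {"dx":0,"dy":0,"dz":-0.02,"ax":0,"ay":0,"az":0,"gripper":-1},
    {"dx":0,"dy":0,"dz":-0.02,"ax":0,"ay":0,"az":0,"gripper":-1},
  ],
)

```text
time: 19.2
eef_pos: [0.5438, -0.0958, 0.1071]
tcp_rot: [0.996, -0.086, 0.0, 0.0]
contact_force: [-0.7, 0.3, -6.3]
opening: 0.708
finger_force: 89.9
```

Still hanging; a little lower.

jog_arm(
  increments=[
    {"dx":0,"dy":0,"dz":-0.01,"ax":0,"ay":0,"az":0,"gripper":-1},
    {"dx":0,"dy":0,"dz":-0.02,"ax":0,"ay":0,"az":0,"gripper":-1},
    {"dx":0,"dy":0,"dz":-0.02,"ax":0,"ay":0,"az":0,"gripper":-1},
  ],
)

```text
time: 19.5
eef_pos: [0.544, -0.0959, 0.105]
tcp_rot: [0.996, -0.086, 0.0, 0.0]
contact_force: [-1.1, 0.4, -5.2]
opening: 0.713
finger_force: 90.5
```

jog_arm(
  increments=[
    {"dx":0,"dy":0,"dz":-0.01,"ax":0,"ay":0,"az":0,"gripper":-1},
    {"dx":0,"dy":0,"dz":-0.015,"ax":0,"ay":0,"az":0,"gripper":-1},
    {"dx":0,"dy":0,"dz":-0.015,"ax":0,"ay":0,"az":0,"gripper":-1},
  ],
)

```text
time: 19.8
eef_pos: [0.544, -0.0959, 0.1049]
tcp_rot: [0.996, -0.085, -0.0, 0.0]
contact_force: [-6.7, 2.1, 6.6]
opening: 0.708
finger_force: 92.0
```

jog_arm(
  increments=[
    {"dx":0,"dy":0,"dz":0,"ax":0,"ay":0,"az":0,"gripper":0.5},
    {"dx":0,"dy":0,"dz":0,"ax":0,"ay":0,"az":0,"gripper":0.8},
    {"dx":0,"dy":0,"dz":0,"ax":0,"ay":0,"az":0,"gripper":1},
    {"dx":0,"dy":0,"dz":0,"ax":0,"ay":0,"az":0,"gripper":1},
    {"dx":0,"dy":0,"dz":0,"ax":0,"ay":0,"az":0,"gripper":1},
  ],
)

```text
time: 20.3
eef_pos: [0.5439, -0.096, 0.1028]
tcp_rot: [0.996, -0.086, 0.0, 0.0]
contact_force: [-0.2, 0.5, 0.8]
opening: 1.0
finger_force: 0.0
```

jog_arm(
  increments=[
    {"dx":0,"dy":0,"dz":0.15,"ax":0,"ay":0,"az":0,"gripper":1},
    {"dx":0,"dy":0,"dz":0.4,"ax":0,"ay":0,"az":0,"gripper":1},
    {"dx":0,"dy":0,"dz":0.7,"ax":0,"ay":0,"az":0,"gripper":1},
    {"dx":0,"dy":0,"dz":0.95,"ax":0,"ay":0,"az":0,"gripper":1},
    {"dx":0,"dy":0,"dz":0.95,"ax":0,"ay":0,"az":0,"gripper":1},
  ],
)

```text
time: 20.8
eef_pos: [0.5466, -0.0969, 0.2226]
tcp_rot: [0.996, -0.086, 0.005, 0.001]
contact_force: [0.5, -0.1, -0.2]
opening: 1.0
finger_force: 0.0
```

jog_arm(
  increments=[
    {"dx":-0.18,"dy":0.76,"dz":0,"ax":0,"ay":0,"az":0.21,"gripper":1},
    {"dx":-0.18,"dy":0.76,"dz":0,"ax":0,"ay":0,"az":0.21,"gripper":1},
    {"dx":-0.18,"dy":0.76,"dz":0,"ax":0,"ay":0,"az":0.21,"gripper":1},
    {"dx":-0.18,"dy":0.76,"dz":0,"ax":0,"ay":0,"az":0.21,"gripper":1},
  ],
)

```text
time: 21.2
eef_pos: [0.5217, -0.0039, 0.2159]
tcp_rot: [0.997, 0.08, -0.0, 0.0]
contact_force: [0.5, 0.5, -0.4]
opening: 0.997
finger_force: 0.0
```

jog_arm(
  increments=[
    {"dx":-0.18,"dy":0.76,"dz":0,"ax":0,"ay":0,"az":0.21,"gripper":1},
    {"dx":-0.18,"dy":0.76,"dz":0,"ax":0,"ay":0,"az":0.21,"gripper":1},
    {"dx":-0.18,"dy":0.76,"dz":0,"ax":0,"ay":0,"az":0.21,"gripper":1},
    {"dx":-0.18,"dy":0.76,"dz":0,"ax":0,"ay":0,"az":0.21,"gripper":1},
  ],
)

```text
time: 21.6
eef_pos: [0.5008, 0.0862, 0.2164]
tcp_rot: [0.97, 0.241, -0.0, 0.0]
contact_force: [0.5, -0.6, 0.8]
opening: 1.005
finger_force: 0.0
```

jog_arm(
  increments=[
    {"dx":-0.18,"dy":0.76,"dz":0,"ax":0,"ay":0,"az":0.21,"gripper":1},
    {"dx":-0.18,"dy":0.76,"dz":0,"ax":0,"ay":0,"az":0.21,"gripper":1},
    {"dx":-0.18,"dy":0.76,"dz":0,"ax":0,"ay":0,"az":0.21,"gripper":1},
    {"dx":-0.18,"dy":0.76,"dz":0,"ax":0,"ay":0,"az":0.21,"gripper":1},
  ],
)

```text
time: 22.0
eef_pos: [0.4796, 0.1769, 0.2165]
tcp_rot: [0.918, 0.397, -0.0, 0.0]
contact_force: [-0.5, -0.8, -0.2]
opening: 0.996
finger_force: 0.0
```

```bash
python3 - <<'E'
from h import *
c=cam('top'); save(c,'top4')
print('batt',top_face(c,(260,200,340,290),.114,.108,.120),'pale',top_face(c,(225,205,275,270),.049,.042,.056))
print('bear',top_face(c,(135,265,175,297),.035,.025,.06),get_state()['eef_pos'])
s=cam('side'); save(s,'side4')
print('batt',top_face(s,(235,190,310,285),.114,.108,.120),'pine',top_face(s,(240,225,310,285),.046,.039,.053),'pale',top_face(s,(240,190,310,225),.049,.042,.056))
E
```

```text
batt ((array([ 0.544 , -0.0956]), array([105.3,  62.2]), -10.2), 1140, np.float64(0.1144)) pale ((array([0.5678, 0.0313]), array([75.1, 37.6]), -10.0), 460, np.float64(0.0493))
bear ((array([0.4563, 0.2869]), array([13.7,  5.9]), -18.6), 11, np.float64(0.0357)) [0.47973665 0.17636187 0.21657031]
batt ((array([ 0.544 , -0.0986]), array([105.,  68.]), -9.8), 860, np.float64(0.115)) pine ((array([ 0.595 , -0.1103]), array([53.6, 16.3]), 62.3), 35, np.float64(0.0477)) pale ((array([0.5676, 0.0299]), array([75.6, 44.6]), -7.7), 330, np.float64(0.0499))
```

View pics/side4.png

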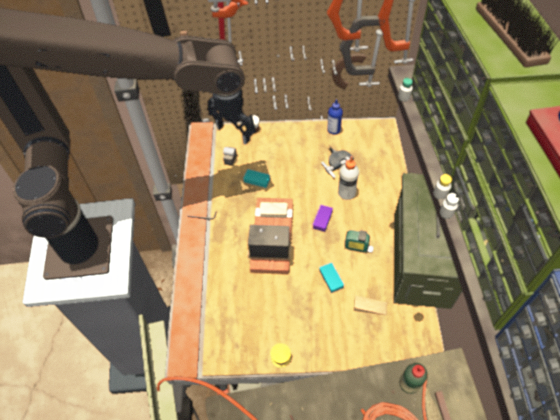

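The battery stands squarely on the pine cleat at about (270,241), the glue bottle is standing at (348,178), and the bearing is at (229,155). I'll refine the bearing's pose from the first pictures.

```bash
python3 - <<'E'
from h import *
for n,(u0,v0,u1,v1) in dict(top=(135,265,175,297),side=(215,143,242,168)).items():
    c=dict(np.load(n+'0.npz')); P=cloud(c)[v0:v1,u0:u1].reshape(-1,3); z=P[:,2]
    for lo,hi in ((.028,.039),(.045,.06),(.02,.06)):
        q=P[(z>lo)&(z<hi)]; print(n,lo,hi,len(q),rect(q),q.mean(0).round(4))
c=dict(np.load('top0.npz')); cv2.imwrite('pics/bear.png',cv2.resize(c['frame'][255:305,125:185],None,fx=10,fy=10,interpolation=cv2.INTER_CUBIC))
E
```

```text
top 0.028 0.039 119 (array([0.4565, 0.2667]), array([51.8, 30.8]), 67.9) [0.4552 0.2657 0.0351]
top 0.045 0.06 117 (array([0.4558, 0.2661]), array([31.2, 22.9]), -22.0) [0.4555 0.2654 0.0511]
top 0.02 0.06 268 (array([0.4562, 0.2666]), array([51.7, 31.3]), 66.8) [0.455  0.264  0.0422]
side 0.028 0.039 65 (array([0.4591, 0.2649]), array([56.9, 31.7]), 67.9) [0.457  0.2573 0.0348]
side 0.045 0.06 62 (array([0.4569, 0.2635]), array([32.7, 21.9]), -17.0) [0.4577 0.2634 0.0516]
side 0.02 0.06 177 (array([0.4575, 0.2655]), array([57.2, 33.4]), 63.9) [0.4571 0.2586 0.0399]
```

View pics/bear.png

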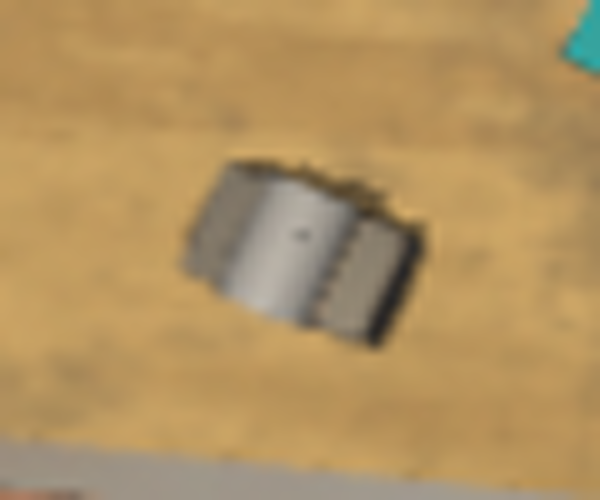

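The bearing's centre shows at about (300,235) in the crop, which puts its pose at (0.4565, 0.2655) with its long axis at 67.5°.

jog_arm(
  increments=[
    {"dx":-0.19,"dy":0.74,"dz":-0.2,"ax":0,"ay":0,"az":0.23,"gripper":1},
    {"dx":-0.19,"dy":0.74,"dz":-0.4,"ax":0,"ay":0,"az":0.23,"gripper":1},
    {"dx":-0.19,"dy":0.74,"dz":-0.7,"ax":0,"ay":0,"az":0.23,"gripper":1},
    {"dx":-0.19,"dy":0.74,"dz":-0.7,"ax":0,"ay":0,"az":0.23,"gripper":1},
    {"dx":-0.19,"dy":0.74,"dz":-0.7,"ax":0,"ay":0,"az":0.23,"gripper":1},
    {"dx":-0.19,"dy":0.74,"dz":-0.7,"ax":0,"ay":0,"az":0.23,"gripper":1},
  ],
)

```text
time: 22.7
eef_pos: [0.4583, 0.2657, 0.135]
tcp_rot: [0.832, 0.555, 0.002, 0.001]
contact_force: [0.6, 0.4, 1.3]
opening: 0.996
finger_force: 0.0
```

jog_arm(
  increments=[
    {"dx":-0.01,"dy":0,"dz":-0.3,"ax":0,"ay":0,"az":0,"gripper":1},
    {"dx":-0.01,"dy":0,"dz":-0.6,"ax":0,"ay":0,"az":0,"gripper":1},
    {"dx":-0.01,"dy":0,"dz":-0.8,"ax":0,"ay":0,"az":0,"gripper":1},
    {"dx":-0.01,"dy":0,"dz":-0.8,"ax":0,"ay":0,"az":0,"gripper":1},
    {"dx":-0.01,"dy":0,"dz":-0.8,"ax":0,"ay":0,"az":0,"gripper":1},
  ],
)

```text
time: 23.2
eef_pos: [0.4568, 0.2664, 0.0387]
tcp_rot: [0.832, 0.555, 0.001, 0.0]
contact_force: [0.2, -0.8, 0.8]
opening: 0.998
finger_force: 0.0
```

jog_arm(
  increments=[
    {"dx":0,"dy":0,"dz":0,"ax":0,"ay":0,"az":0,"gripper":0.4},
    {"dx":0,"dy":0,"dz":0,"ax":0,"ay":0,"az":0,"gripper":0},
    {"dx":0,"dy":0,"dz":0,"ax":0,"ay":0,"az":0,"gripper":-1},
    {"dx":0,"dy":0,"dz":0,"ax":0,"ay":0,"az":0,"gripper":-1},
    {"dx":0,"dy":0,"dz":0,"ax":0,"ay":0,"az":0,"gripper":-1},
    {"dx":0,"dy":0,"dz":0,"ax":0,"ay":0,"az":0,"gripper":-1},
    {"dx":0,"dy":0,"dz":0,"ax":0,"ay":0,"az":0,"gripper":-1},
    {"dx":0,"dy":0,"dz":0,"ax":0,"ay":0,"az":0,"gripper":-1},
    {"dx":0,"dy":0,"dz":0,"ax":0,"ay":0,"az":0,"gripper":-1},
  ],
  force=70,
)

```text
time: 24.1
eef_pos: [0.4556, 0.2668, 0.0379]
tcp_rot: [0.831, 0.556, 0.001, 0.0]
contact_force: [-1.8, -0.5, 5.4]
opening: 0.365
finger_force: 70.0
```

jog_arm(
  increments=[
    {"dx":0,"dy":0,"dz":0.15,"ax":0,"ay":0,"az":0,"gripper":-1},
    {"dx":0,"dy":0,"dz":0.4,"ax":0,"ay":0,"az":0,"gripper":-1},
    {"dx":0,"dy":0,"dz":0.7,"ax":0,"ay":0,"az":0,"gripper":-1},
    {"dx":0,"dy":0,"dz":0.9,"ax":0,"ay":0,"az":0,"gripper":-1},
    {"dx":0,"dy":0,"dz":1,"ax":0,"ay":0,"az":0,"gripper":-1},
    {"dx":0,"dy":0,"dz":1,"ax":0,"ay":0,"az":0,"gripper":-1},
  ],
)

```text
time: 24.7
eef_pos: [0.4552, 0.2667, 0.1574]
tcp_rot: [0.831, 0.556, 0.001, 0.0]
contact_force: [0.1, -0.4, -4.8]
opening: 0.368
finger_force: 70.7
```

jog_arm(
  increments=[
    {"dx":0.05,"dy":-0.1,"dz":0,"ax":0,"ay":0,"az":-0.05,"gripper":-1},
    {"dx":0.13,"dy":-0.28,"dz":0,"ax":0,"ay":0,"az":-0.14,"gripper":-1},
    {"dx":0.23,"dy":-0.48,"dz":0,"ax":0,"ay":0,"az":-0.22,"gripper":-1},
    {"dx":0.33,"dy":-0.7,"dz":0,"ax":0,"ay":0,"az":-0.3,"gripper":-1},
    {"dx":0.42,"dy":-0.88,"dz":0,"ax":0,"ay":0,"az":-0.38,"gripper":-1},
    {"dx":0.47,"dy":-0.98,"dz":0,"ax":0,"ay":0,"az":-0.43,"gripper":-1},
  ],
)

```text
time: 25.3
eef_pos: [0.5103, 0.1471, 0.1536]
tcp_rot: [0.969, 0.247, -0.003, -0.0]
contact_force: [0.1, 0.6, -5.2]
opening: 0.363
finger_force: 70.6
```

jog_arm(
  increments=[
    {"dx":0.05,"dy":-0.1,"dz":0,"ax":0,"ay":0,"az":-0.05,"gripper":-1},
    {"dx":0.13,"dy":-0.28,"dz":0,"ax":0,"ay":0,"az":-0.14,"gripper":-1},
    {"dx":0.23,"dy":-0.48,"dz":0,"ax":0,"ay":0,"az":-0.22,"gripper":-1},
    {"dx":0.33,"dy":-0.7,"dz":0,"ax":0,"ay":0,"az":-0.3,"gripper":-1},
    {"dx":0.42,"dy":-0.88,"dz":0,"ax":0,"ay":0,"az":-0.38,"gripper":-1},
    {"dx":0.47,"dy":-0.98,"dz":0,"ax":0,"ay":0,"az":-0.43,"gripper":-1},
    {"dx":0.47,"dy":-0.98,"dz":0,"ax":0,"ay":0,"az":-0.43,"gripper":-1},
    {"dx":0.47,"dy":-0.98,"dz":0,"ax":0,"ay":0,"az":-0.43,"gripper":-1},
  ],
)

```text
time: 26.1
eef_pos: [0.5662, 0.0316, 0.1542]
tcp_rot: [0.996, -0.085, -0.002, -0.0]
contact_force: [0.6, -0.4, -5.3]
opening: 0.365
finger_force: 70.5
```

```bash
python3 - <<'E'
from h import *
s=cam('side'); cv2.imwrite('pics/side5c.png',cv2.resize(s['frame'][140:290,210:350],None,fx=4,fy=4))
t=get_state(); print(t['eef_pos'],t['tcp_rot'],t['wrist_torque'])
E
```

```text
[0.56631436 0.03195075 0.15462468] [ 9.96387015e-01 -8.49036021e-02 -2.05353558e-03 -2.76924857e-04] [0.02534345 0.01914618 0.02578794]
```

View pics/side5c.png

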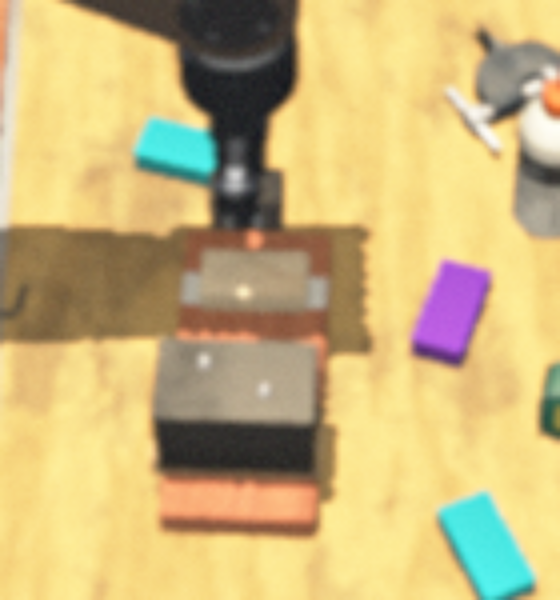

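The bearing hangs upright above the pale cleat (crop 215–283, 170–228). I'll check its offset in the grip along the cleat.

```bash
python3 - <<'E'
from h import *
s=cam('side'); P=cloud(s)[165:215,250:295].reshape(-1,3)
a=np.radians(-10); ex=np.array([np.cos(a),np.sin(a)]); ey=np.array([-ex[1],ex[0]])
for lo,hi in((.112,.118),(.118,.126),(.126,.134),(.134,.142),(.142,.156)):
    q=P[(P[:,2]>lo)&(P[:,2]<hi)]; q=q[np.hypot(*(q[:,:2]-[.5665,.0318]).T)<.05]
    if len(q): l=(q[:,:2]-[.5665,.0318])@np.c_[ex,ey]; print(lo,len(q),l.min(0).round(4),l.max(0).round(4),l.mean(0).round(4))
E
```

```text
0.112 2 [ 0.0004 -0.0117] [ 0.022 -0.011] [ 0.0112 -0.0114]
0.118 14 [-0.0235 -0.0153] [ 0.0197 -0.011 ] [ 0.0046 -0.0132]
0.126 25 [-0.0233 -0.0202] [ 0.0252 -0.0079] [ 0.0011 -0.0137]
0.134 19 [-0.0228 -0.0222] [ 0.0251 -0.0095] [ 0.0061 -0.0147]
0.142 87 [-0.0236 -0.0313] [0.0253 0.0145] [ 0.0093 -0.0082]
```

jog_arm(
  increments=[
    {"dx":0,"dy":0,"dz":-0.15,"ax":0,"ay":0,"az":0,"gripper":-1},
    {"dx":0,"dy":0,"dz":-0.33,"ax":0,"ay":0,"az":0,"gripper":-1},
    {"dx":0,"dy":0,"dz":-0.46,"ax":0,"ay":0,"az":0,"gripper":-1},
    {"dx":0,"dy":0,"dz":-0.51,"ax":0,"ay":0,"az":0,"gripper":-1},
    {"dx":0,"dy":0,"dz":-0.53,"ax":0,"ay":0,"az":0,"gripper":-1},
    {"dx":0,"dy":0,"dz":-0.53,"ax":0,"ay":0,"az":0,"gripper":-1},
    {"dx":0,"dy":0,"dz":-0.53,"ax":0,"ay":0,"az":0,"gripper":-1},
  ],
)

```text
time: 26.9
eef_pos: [0.5686, 0.0313, 0.0942]
tcp_rot: [0.996, -0.085, 0.001, 0.0]
contact_force: [-0.1, 0.0, -4.8]
opening: 0.363
finger_force: 70.4
```

jog_arm(
  increments=[
    {"dx":0,"dy":0,"dz":-0.01,"ax":0,"ay":0,"az":0,"gripper":-1},
    {"dx":0,"dy":0,"dz":-0.02,"ax":0,"ay":0,"az":0,"gripper":-1},
    {"dx":0,"dy":0,"dz":-0.02,"ax":0,"ay":0,"az":0,"gripper":-1},
  ],
)

```text
time: 27.2
eef_pos: [0.5678, 0.0313, 0.0908]
tcp_rot: [0.996, -0.086, 0.0, -0.0]
contact_force: [-0.0, 0.2, -5.3]
opening: 0.366
finger_force: 70.4
```

jog_arm(
  increments=[
    {"dx":0,"dy":0,"dz":-0.01,"ax":0,"ay":0,"az":0,"gripper":-1},
    {"dx":0,"dy":0,"dz":-0.02,"ax":0,"ay":0,"az":0,"gripper":-1},
    {"dx":0,"dy":0,"dz":-0.02,"ax":0,"ay":0,"az":0,"gripper":-1},
  ],
)

```text
time: 27.5
eef_pos: [0.5676, 0.0313, 0.088]
tcp_rot: [0.996, -0.086, -0.0, -0.0]
contact_force: [0.4, -0.2, -5.6]
opening: 0.364
finger_force: 70.4
```

jog_arm(
  increments=[
    {"dx":0,"dy":0,"dz":-0.008,"ax":0,"ay":0,"az":0,"gripper":-1},
    {"dx":0,"dy":0,"dz":-0.015,"ax":0,"ay":0,"az":0,"gripper":-1},
    {"dx":0,"dy":0,"dz":-0.015,"ax":0,"ay":0,"az":0,"gripper":-1},
  ],
)

```text
time: 27.8
eef_pos: [0.5679, 0.0313, 0.087]
tcp_rot: [0.996, -0.086, 0.0, 0.0]
contact_force: [-1.0, -0.5, -2.2]
opening: 0.363
finger_force: 70.7
```

Contact begins; a touch lower, then release, rise and back away.

jog_arm(
  increments=[
    {"dx":0,"dy":0,"dz":-0.006,"ax":0,"ay":0,"az":0,"gripper":-1},
    {"dx":0,"dy":0,"dz":-0.006,"ax":0,"ay":0,"az":0,"gripper":-1},
  ],
)

```text
time: 28.0
eef_pos: [0.5679, 0.0313, 0.0869]
tcp_rot: [0.996, -0.086, -0.0, 0.0]
contact_force: [-4.3, 0.0, 4.8]
opening: 0.365
finger_force: 71.6
```

jog_arm(
  increments=[
    {"dx":0,"dy":0,"dz":0,"ax":0,"ay":0,"az":0,"gripper":0},
    {"dx":0,"dy":0,"dz":0,"ax":0,"ay":0,"az":0,"gripper":0.3},
    {"dx":0,"dy":0,"dz":0,"ax":0,"ay":0,"az":0,"gripper":0.7},
    {"dx":0,"dy":0,"dz":0,"ax":0,"ay":0,"az":0,"gripper":0.7},
    {"dx":0,"dy":0,"dz":0,"ax":0,"ay":0,"az":0,"gripper":0.7},
  ],
)

```text
time: 28.5
eef_pos: [0.5679, 0.0313, 0.0858]
tcp_rot: [0.996, -0.086, 0.0, -0.0]
contact_force: [0.1, -0.5, -0.3]
opening: 0.852
finger_force: 0.0
```

jog_arm(
  increments=[
    {"dx":0,"dy":0,"dz":0.15,"ax":0,"ay":0,"az":0,"gripper":0.7},
    {"dx":0,"dy":0,"dz":0.4,"ax":0,"ay":0,"az":0,"gripper":0.7},
    {"dx":0,"dy":0,"dz":0.7,"ax":0,"ay":0,"az":0,"gripper":0.7},
    {"dx":0,"dy":0,"dz":1,"ax":0,"ay":0,"az":0,"gripper":0.7},
    {"dx":0,"dy":0,"dz":1,"ax":0,"ay":0,"az":0,"gripper":0.7},
  ],
)

```text
time: 29.0
eef_pos: [0.5712, 0.031, 0.2127]
tcp_rot: [0.996, -0.086, 0.006, 0.0]
contact_force: [-0.2, -0.0, 0.5]
opening: 0.846
finger_force: 0.0
```

jog_arm(
  increments=[
    {"dx":-0.5,"dy":1,"dz":0.2,"ax":0,"ay":0,"az":0,"gripper":0.7},
    {"dx":-0.5,"dy":1,"dz":0.2,"ax":0,"ay":0,"az":0,"gripper":0.7},
    {"dx":-0.5,"dy":1,"dz":0.2,"ax":0,"ay":0,"az":0,"gripper":0.7},
    {"dx":-0.5,"dy":1,"dz":0.2,"ax":0,"ay":0,"az":0,"gripper":0.7},
  ],
)

```text
time: 29.4
eef_pos: [0.5061, 0.1544, 0.2301]
tcp_rot: [0.997, -0.083, 0.0, -0.001]
contact_force: [0.4, 0.1, 0.8]
opening: 0.85
finger_force: 0.0
```

jog_arm(
  increments=[
    {"dx":-0.4,"dy":0.8,"dz":0,"ax":0,"ay":0,"az":0,"gripper":0.7},
    {"dx":-0.4,"dy":0.8,"dz":0,"ax":0,"ay":0,"az":0,"gripper":0.7},
    {"dx":-0.4,"dy":0.8,"dz":0,"ax":0,"ay":0,"az":0,"gripper":0.7},
    {"dx":-0.4,"dy":0.8,"dz":0,"ax":0,"ay":0,"az":0,"gripper":0.7},
    {"dx":-0.4,"dy":0.8,"dz":0,"ax":0,"ay":0,"az":0,"gripper":0.7},
    {"dx":-0.4,"dy":0.8,"dz":0,"ax":0,"ay":0,"az":0,"gripper":0.7},
  ],
)

```text
time: 30.0
eef_pos: [0.4606, 0.246, 0.2295]
tcp_rot: [0.996, -0.087, -0.0, 0.0]
contact_force: [0.7, 0.4, -0.4]
opening: 0.854
finger_force: 0.0
```

```bash
python3 - <<'E'
from h import *
c=cam('top'); s=cam('side')
cv2.imwrite('pics/end.png',np.hstack([cv2.resize(c['frame'][120:300,200:350],None,fx=2.5,fy=2.5),cv2.resize(s['frame'][130:310,220:370],None,fx=2.5,fy=2.5)]))
print('batt',top_face(c,(260,200,340,290),.114,.108,.120),'board',top_face(c,(220,205,335,280),.027,.02,.033))
P=cloud(c)[205:275,220:275].reshape(-1,3); z=P[:,2]
for lo,hi in((.044,.054),(.078,.088),(.094,.108),(.075,.11)): q=P[(z>lo)&(z<hi)]; print(lo,len(q),rect(q))
E
```

```text
batt ((array([ 0.5442, -0.0954]), array([105. ,  62.4]), -9.9), 1127, np.float64(0.1144)) board ((array([0.5626, 0.0042]), array([158.2, 105.8]), 80.0), 1955, np.float64(0.0274))
0.044 167 (array([0.5679, 0.0311]), array([74.8, 37.9]), -9.7)
0.078 121 (array([0.5685, 0.0315]), array([50. , 29.2]), -8.4)
0.094 118 (array([0.5681, 0.0314]), array([31.8, 23.1]), 81.7)
0.075 264 (array([0.5684, 0.0313]), array([50. , 31.8]), -8.4)
```

View pics/end.png

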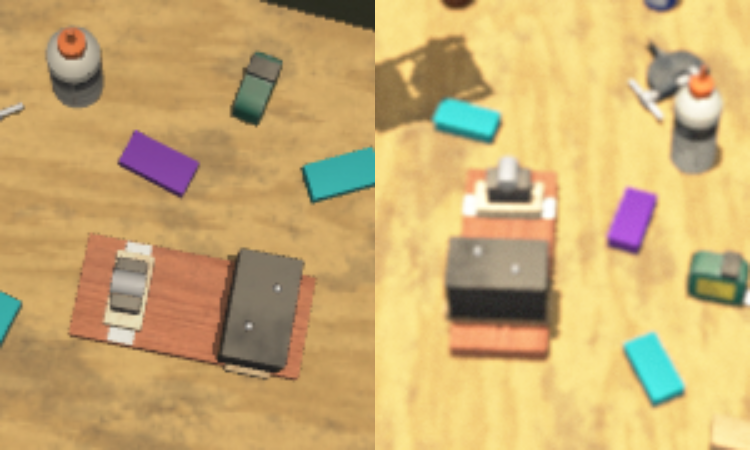

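Both views show the weights upright and centred: the bearing at (130,285) on the pale cleat and the battery at (262,308) on the pine cleat. The glue bottle is standing at (75,65), and the robot is clear. I'm handing in the job.

```bash
python3 -c "
from h import *
print(job.sign_off())"
```

```text
the job is handed in; nothing more can be done
None
```

The job is handed in after about 30 s of robot time: both cleats lie centred on their strips, and the battery and bearing stand upright on them, all within about 2 mm by the cameras; the glue bottle is still standing.

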